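# Release a rigid tube from its push-fit port and stand it in the rinse beaker

## Task

Take the steel tube out of its push-fit port and stand it, foot down, in the plain beaker for rinsing. The port grips the tube until its push ring is pressed fully down: with the fingers astride the tube press the ring home, gently, grip the tube while the ring is still down and draw it straight out (no crushing). Lower the tube to the bottom of the beaker before letting go (no dropping), leave the beaker standing about where it was, and do not disturb the jug or the jars.

Things in the scene. Friction and masses are not known exactly. Their poses are not given: they have to be found in the camera images.
- port_mouth (a point): Push-fit port holding the tube: aluminium block 80 x 80 mm on a 100 x 100 x 10 mm steel foot plate, 50 mm high in all, fixed to the bench, a round steel neck 56 mm across on top. Point: centre of the neck's top face, 62 mm above the bench, on the upright bore's axis; z up. Two more such ports, with rings but empty (no tube), stand nearby and have no part in the job.
- ring_low (a point): Fixed point on the port's axis 16 mm above the neck's top face: the LOWEST place of the resting push ring's top. Grey ring over the neck, 58 mm outside, 31 mm inside, 6 mm thick. Ports differ: its resting top is 0 to 16 mm above this point, not measured: feel for it. It sinks 9 mm to a hard stop on a spring (5 N to start, 11 N at the stop) and rises when let go.
- catches (a point): Fixed point on the port's axis 10 mm below the neck's top face: hidden catches just above the seated tube's collar. They clear it with the ring over 4.5 mm down and close if the ring rises while the tube is seated; a tube raised 3 mm can no longer be caught. Tips on the fully pressed ring, grip the tube, draw up: works even as the ring follows. Over 45 N on the ring crushes it.
- tube_centre (a point): Centre (half-way up) of the steel tube: straight, rigid, 22 mm outside diameter, 109 mm long, about 0.12 kg, with a 28 mm collar whose faces are 30 and 38 mm above the foot. Its own z axis runs along it, from foot to top. Seated, it is upright, its foot 52 mm below the neck's top face, its top end 57 mm above it (25 to 41 mm of tube show above the resting ring).
- tube_foot (a point): Centre of the tube's lower end face (the end inside the port at the start); z along the tube towards its top.
- beaker: Plain open beaker of translucent white plastic without handle, loose, 0.25 kg, 75 mm tall, 86 mm across at the rim, a little narrower at the foot, 4 mm wall, inner floor about 5 mm above the bench. Origin: centre of its underside; z up.
- jug: Taller jug of the same plastic with a side handle, 110 mm tall, 88 mm across, loose; to be left alone. Origin: centre of its underside.
- sample_jar: Small closed jar with white cap, 42 mm across, 55 mm tall, loose; to be left alone. Origin: centre of its underside.
- reagent_jar: Amber closed jar with black cap, 52 mm across, 75 mm tall, loose; to be left alone. Origin: centre of its underside.
There are look-alikes about, which are no part of the job. Of the things like the part that bears tube_centre, leave any that is red; of the rest the smaller one is meant.

How it is judged:
On the way, in this order (a step that is already met when the one before it is completed fails the run):
1. the fingers press the push ring down (over 8 N) while the tube is still seated (contact force between the fingers and anything else above 8 N and contact force between the fingers and tube below 5 N and horizontal distance between the grasp point and port_mouth below 0.02 m and z of tube_foot in the frame of port_mouth below -0.045 m), for 0.1 s.
2. the tube is drawn clear of the port, held by the fingers (z of tube_foot in the frame of port_mouth above 0 m and contact force between the fingers and tube above 1 N), for 0.1 s.
3. the tube, still held, is lowered into the beaker, foot within 20 mm of its floor (contact force between the fingers and tube above 1 N and z of tube_foot in the frame of beaker below 0.025 m and horizontal distance between tube_foot and beaker below 0.04 m), for 0.1 s.
At the end, for the whole second after the job is handed in: The tube stands (or leans on the rim) in the beaker, foot within about 20 mm of the beaker's floor, released and at rest; the beaker stands upright on the bench within 60 mm of where it was (z of tube_foot in the frame of beaker below 0.025 m and horizontal distance between tube_foot and beaker below 0.04 m and angle between tube_centre's own z axis and vertical below 0.9 rad and angle between beaker's own z axis and vertical below 0.1 rad and height (world z) of beaker below 0.01 m and distance of beaker from where it was at the start of the episode below 0.06 m and linear speed of each of tube, beaker below 0.02 m/s and contact force between the fingers and tube below 0.1 N); the robot touches nothing.
It fails at once if the ring or port pressed with more than 45 N (contact force between the fingers and anything else above 45 N and contact force between the fingers and tube below 5 N and horizontal distance between the grasp point and port_mouth below 0.04 m).
It fails at once if the jug disturbed (moved 30 mm or tipped) (distance of jug from where it was at the start of the episode above 0.03 m or angle between jug's own z axis and vertical above 0.3 rad).
It fails at once if the sample jar disturbed (moved 30 mm or tipped) (distance of sample_jar from where it was at the start of the episode above 0.03 m or angle between sample_jar's own z axis and vertical above 0.3 rad).
It fails at once if the reagent jar disturbed (moved 30 mm or tipped) (distance of reagent_jar from where it was at the start of the episode above 0.03 m or angle between reagent_jar's own z axis and vertical above 0.3 rad).
It also fails if it takes over 64 s, if anything falls off the work surface, if the arm or the gripper's body presses on something with over 40 N, if the wrist force passes 120 N, or if a joint passes its speed limit or range.

## Robot

A 6-joint arm with a two-finger parallel gripper is mounted at the origin on the work surface. World frame = base frame: x ahead of the robot, y to its left, z up, the work surface at z = 0. Lengths are in m, angles in rad, forces in N, time in s.
With the tool pointing down it reaches from about 0.275 to 0.85 m from the base axis. Payload 5.2 kg.
Tool frame: the origin (TCP) lies midway between the tips of the shut fingers; the grasp point (between the pads) lies 19 mm behind it; z points along the fingers, y is the line along which they close (so a half turn about z gives the same grasp; the last joint's range is limited). The gripper opens to 85 mm and grips with 20 to 120 N. Pads are 22 mm wide; open, the fingers measure 114 mm over their backs; the gripper's body (76 mm by 85 mm) begins 54 mm behind the grasp point. The pads swing forward as they close: fully open they stand 13 mm farther back than shut.
Start: joints at [-1.497, 0.259, 1.535, -0, 1.348, -0.203], TCP at [0.15, -0.529, 0.231] pointing down, gripper open.
Joint ranges: [-3.14, 3.14], [-0.91, 2.08], [0.19, 2.58], [-1.22, 4.36], [0.22, 2.71], [-3.12, 3.12]. Speed limits (rad/s): [2.57, 2.57, 3.14, 3.14, 3.14, 3.14].

## Interface

Orientations are given as a unit quaternion [x, y, z, w].
In Python, from bench import telemetry, imaging, sign_off gives the robot as it stands. The module is installed in compiled form; this text tells all that it offers.
- The arm moves only by the tool apply_moves, never from a script. Its argument "deltas" is a list of rows, each an object with "xyz": the shift along the tool's x, y, z in cm, a list of three; "rotation": the turn, a rotation vector about the tool's x, y, z in rad, a list of three; "jaw": the opening, from 0 (shut) to 1 (fully open). In form: [{"xyz": [x, y, z], "rotation": [ax, ay, az], "jaw": jaw}, ...]. A call has exactly 10 rows; each row is the pose to reach, as a shift and turn from the pose commanded when the call began, along the tool's axes at that moment; what a row does not reach only later rows make up. A row lasts 1/10 s, in which the tool goes at most 50 mm and 8.59 degrees, less where a joint would pass 70% of its speed; a pose out of reach is approached as far as the arm can. A call with a gripper value outside its range is refused whole. The fingers move at their own pace and stop on an object; "newtons" is the grip in N (left out, the last holds). Time passes only in rows, so rows that repeat a pose let the fingers close, or fill a call up. It gives the time, the measured TCP pose, the force, the opening and the grip force at its end, in the units of the state.
- telemetry.state(): the state, without advancing time (a new reading comes with each control period).
- imaging.camera(name): name is "scene" or "side" or "wrist"; returns a dict with "frame" (384x512x3 uint8, blue, green, red), "camera_matrix" (3x3 intrinsics, pixels), "k1" (the pictures are not rectified: a ray, as slopes to the right and down, at radius r is drawn at 1 + k1 r^2 times it, then the intrinsics apply), "pose" (4x4, takes a point from camera to world coordinates); the wrist camera has in their place "T_tool_cam" (4x4, takes a point from camera to tool coordinates, whose origin is the TCP and whose axes are the flange's). Camera axes: x right, y up, looking along -z (the intrinsics and any distortion apply to the point x, -y, -z); pixel columns grow to the right and rows downward; lengths in m; the calibration is good to about 2 mm. A picture is of the moment at which its call begins: read the wrist's pose just before it. There is no depth.
- sign_off(): hands the job in; it is judged then, once.
The state is a dict: "time": time; "joint_positions": joint angles; "joint_velocities": joint speeds; "effort": joint torques, N m; "eef_pos": TCP position; "tcp_rot": TCP orientation; "wrist_force": force on the tool from outside, world axes, zero at the start; "moment": the same for the moment, N m; "width": finger opening in m; "grasp_force": force on a finger pad.
Only numpy, scipy, OpenCV 4.12 (cv2) and the standard library are available. Lean on these libraries where they do the work, as an engineer would, in place of code of your own. Each camera call takes 0.05 s, during which the arm holds its last target. There are 200 camera calls.

## Working session

There is one attempt and no reset: what is moved stays moved. The work goes in short steps, Python scripts to look and compute and a tool call to move; the robot and the scene stay as the last step left them, time stands still between calls to the robot, and variables do not carry over. Pictures are saved under pics/ and viewed, at most 10 in all, crops included, and the job is handed in when it is done.

Besides the shell and the picture viewer there is one more tool, called after "Emit:" by a JSON object that holds its "name" and its "arguments", one argument or row to a line. apply_moves: Moves the arm, as the interface text tells. Its arguments: {"type":"object","properties":{"deltas":{"type":"array"},"newtons":{"type":"number"}},"required":["deltas"]}

```bash
mkdir -p pics; cat > h.py <<'E'
import numpy as np, cv2
from bench import telemetry, imaging, sign_off
from scipy.spatial.transform import Rotation as R
def cam(name):
    s=telemetry.state(); c=imaging.camera(name)
    if name=="wrist":
        T=np.eye(4);T[:3,:3]=R.from_quat(s["tcp_rot"]).as_matrix();T[:3,3]=s["eef_pos"];c["pose"]=T@c["T_tool_cam"]
    return c
def ray(c,u,v):
    K=np.array(c["camera_matrix"]);d=cv2.undistortPoints(np.array([[[u,v]]],float),K,np.array([c["k1"],0,0,0,0.]))[0,0]
    P=np.array(c["pose"]);r=P[:3,:3]@[d[0],-d[1],-1];return P[:3,3],r
def atz(c,u,v,z):
    o,r=ray(c,u,v);return o+r*(z-o[2])/r[2]
def proj(c,p):
    P=np.array(c["pose"]);q=P[:3,:3].T@(np.array(p)-P[:3,3]);a=np.array([q[0],-q[1]])/-q[2];a=a*(1+c["k1"]*(a@a));K=np.array(c["camera_matrix"]);return K[:2,:2]@a+K[:2,2]
E
python3 - <<'E'
from h import *
import pickle
D={n:cam(n) for n in("scene","side","wrist")}
pickle.dump(D,open("d0.pkl","wb"))
for n in D:cv2.imwrite(f"pics/{n}0.png",D[n]["frame"])
print(np.array(D["scene"]["pose"]).round(3),np.array(D["side"]["pose"]).round(3),D["wrist"]["T_tool_cam"],D["scene"]["k1"],D["scene"]["camera_matrix"])
print(telemetry.state())
E
```

```text
[[-0.907 -0.352  0.233  0.79 ]
 [ 0.422 -0.753  0.504  0.464]
 [-0.002  0.556  0.832  0.791]
 [ 0.     0.     0.     1.   ]] [[-0.722  0.451 -0.524  0.12 ]
 [-0.692 -0.474  0.545  0.516]
 [-0.003  0.756  0.655  0.644]
 [ 0.     0.     0.     1.   ]] [[-3.42253941e-05  9.54511118e-01  2.98175325e-01  7.59232581e-02]
 [ 9.99999851e-01  1.95365813e-04 -5.10617206e-04  1.72233631e-04]
 [-5.45643065e-04  2.98175263e-01 -9.54510982e-01 -1.42593876e-01]
 [ 0.00000000e+00  0.00000000e+00  0.00000000e+00  1.00000000e+00]] -0.023679666201531998 [[356.33686236   0.         245.17698025]
 [  0.         356.33686236 188.15216418]
 [  0.           0.           1.        ]]
{'time': 0.15, 'joint_positions': array([-1.49679731e+00,  2.59195900e-01,  1.53581424e+00, -1.54160756e-05,
        1.34798708e+00, -2.02799394e-01]), 'joint_velocities': array([-0.00072382, -0.00263648, -0.00381687,  0.00086551,  0.00038417,
        0.00279583]), 'effort': array([ 1.70279858e-03, -4.46386027e+01, -2.90820086e+01, -3.40240413e-04,
        8.11530277e-03, -1.94567434e-05]), 'eef_pos': array([ 0.15029068, -0.52866112,  0.23066174]), 'tcp_rot': array([ 9.90437627e-01,  1.37959461e-01,  3.76953222e-05, -7.01313068e-04]), 'wrist_force': array([-0.19859512, -0.39911993,  0.07341732]), 'moment': array([ 0.00391711,  0.01439415, -0.06871931]), 'grasp_force': 0.0, 'width': 0.08560896397210425}
```

View pics/scene0.png

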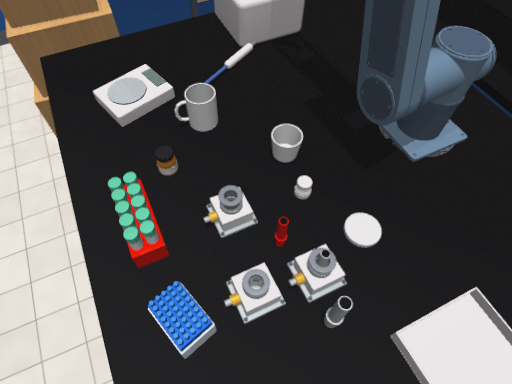

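View pics/side0.png

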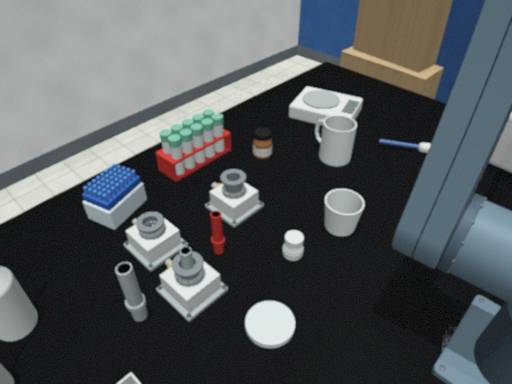

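Scene: the jug is at (201,107), the beaker at (286,143), the sample jar at (304,187) and the reagent jar at (167,161). The empty ports are at (231,205) and (256,288).

Tube candidates in the scene picture:
- Red at (282,232): excluded because it is red.
- Grey, loose and larger at (338,312): not the smaller one.
- Grey in the port at (322,258): smaller and seated, so this is the one meant.

I'll confirm it in an enlarged crop.

```bash
python3 - <<'E'
from h import *
import pickle
D=pickle.load(open("d0.pkl","rb"))
a=D["scene"]["frame"][235:305,280:360];b=D["side"]["frame"][240:310,155:235]
m=np.hstack([cv2.resize(x,None,fx=5,fy=5,interpolation=cv2.INTER_CUBIC) for x in(a,b)])
cv2.imwrite("pics/crop1.png",m)
E
```

```text
(no output)
```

View pics/crop1.png

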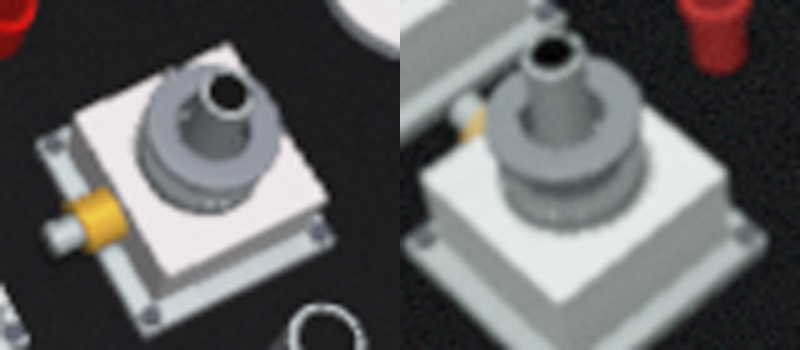

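The crop shows the grey tube upright in its ringed port. The centre of its top end is at about (325.4,253.4) in scene and (185.6,250.4) in side.

```bash
python3 - <<'E'
from h import *
import pickle
D=pickle.load(open("d0.pkl","rb"));s,d,w=D["scene"],D["side"],D["wrist"]
def tri(a,b):
    (o,r),(p,q)=ray(s,*a),ray(d,*b)
    t=np.linalg.lstsq(np.c_[r,-q],p-o,rcond=None)[0];x,y=o+r*t[0],p+q*t[1];return (x+y)/2,np.linalg.norm(x-y)
print("top",atz(s,325.4,253.4,.119),atz(d,185.6,250.4,.119),tri((325.4,253.4),(185.6,250.4)))
# ring outer top centre guess
print("ring",tri((280+213/5,235+127/5),(155+165/5,240+118/5)))
print("beaker",atz(s,287,135,.075),atz(d,344,202,.075))
for n,a,b,z in [("red",(283,220),(215,213),.12),("grey",(345,302),(124,268),.13),("jar",(305,182),(293,237),.055),("jug",(202,93),(339,123),.11),("portA",(231,195),(234,178),.08),("portB",(256,280),(151,220),.08),]: print(n,tri(a,b))
# block corners of port in scene -> yaw
for q in [(227,42),(327,197),(168,275),(75,118)]: print(atz(s,280+q[0]/5,235+q[1]/5,.05))
print("wrist proj",[proj(w,p) for p in(tri((325.4,253.4),(185.6,250.4))[0],)])
E
```

```text
top [0.52139967 0.2694849  0.119     ] [0.51892675 0.267355   0.119     ] (array([0.52029103, 0.26770899, 0.11704287]), np.float64(0.0023500221713334806))
ring (array([0.51973757, 0.26809184, 0.08111908]), np.float64(0.0028281599516400287))
beaker [ 0.41492021 -0.07791013  0.075     ] [ 0.41132286 -0.0770228   0.075     ]
red (array([0.55955459, 0.16131399, 0.10966783]), np.float64(3.612405984405094e-05))
grey (array([0.54739269, 0.37125127, 0.13839134]), np.float64(0.00047139035417884887))
jar (array([0.4382876 , 0.06305329, 0.05325382]), np.float64(0.0014773446923050792))
jug (array([ 0.57387805, -0.28835981,  0.11321208]), np.float64(0.0014555451853831044))
portA (array([0.63083994, 0.04087676, 0.08810142]), np.float64(0.0011848461872679902))
portB (array([0.66543566, 0.24632508, 0.07785608]), np.float64(0.0016656937265936418))
[0.48085049 0.22867703 0.05      ]
[0.48066108 0.30939493 0.05      ]
[0.5604518 0.3095575 0.05     ]
[0.56137099 0.23145275 0.05      ]
wrist proj [array([9016.28727529, 7461.9231344 ])]
```

View pics/wrist0.png

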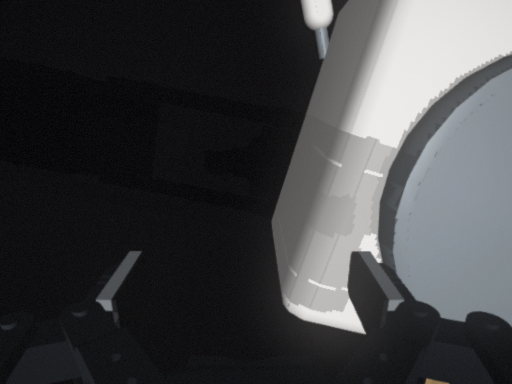

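The wrist view only shows a white container under the start pose. The tube axis is at about (0.520,0.268) and the measured top height of 0.117 agrees with the expected 0.119. The beaker is at about (0.413,-0.078). I'll rise, then travel while turning so that the fingers lie along world x.

Emit:
{"name": "apply_moves", "arguments": {
  "deltas": [
    {"xyz": [0, 0, -5], "rotation": [0, 0, 0], "jaw": 1},
    {"xyz": [3.1, -3.6, -7], "rotation": [0, 0, -0.144], "jaw": 1},
    {"xyz": [6.2, -7.2, -7], "rotation": [0, 0, -0.288], "jaw": 1},
    {"xyz": [9.3, -10.8, -7], "rotation": [0, 0, -0.432], "jaw": 1},
    {"xyz": [12.4, -14.4, -7], "rotation": [0, 0, -0.576], "jaw": 1},
    {"xyz": [15.5, -18, -7], "rotation": [0, 0, -0.72], "jaw": 1},
    {"xyz": [18.6, -21.6, -7], "rotation": [0, 0, -0.864], "jaw": 0.9},
    {"xyz": [21.7, -25.2, -7], "rotation": [0, 0, -1.008], "jaw": 0.8},
    {"xyz": [24.8, -28.8, -7], "rotation": [0, 0, -1.152], "jaw": 0.7},
    {"xyz": [27.9, -32.4, -7], "rotation": [0, 0, -1.294], "jaw": 0.6}
  ]
}}

```text
time: 1.15
eef_pos: [0.3303, -0.1393, 0.3013]
tcp_rot: [0.705, 0.709, 0.0, 0.0]
wrist_force: [0.3, 0.3, 0.9]
width: 0.0515
grasp_force: 0.0
```

Emit:
{"name": "apply_moves", "arguments": {
  "deltas": [
    {"xyz": [4.5, 2.1, 0], "rotation": [0, 0, 0], "jaw": 0.55},
    {"xyz": [9, 4.2, 0], "rotation": [0, 0, 0], "jaw": 0.5},
    {"xyz": [13.5, 6.3, 0], "rotation": [0, 0, 0], "jaw": 0.5},
    {"xyz": [18, 8.4, 0], "rotation": [0, 0, 0], "jaw": 0.5},
    {"xyz": [22.5, 10.5, 1], "rotation": [0, 0, 0], "jaw": 0.5},
    {"xyz": [27, 12.6, 2], "rotation": [0, 0, 0], "jaw": 0.5},
    {"xyz": [31.5, 14.7, 4], "rotation": [0, 0, 0], "jaw": 0.5},
    {"xyz": [36, 16.8, 6], "rotation": [0, 0, 0], "jaw": 0.5},
    {"xyz": [40.7, 19, 9], "rotation": [0, 0, 0], "jaw": 0.5},
    {"xyz": [40.7, 19, 12], "rotation": [0, 0, 0], "jaw": 0.5}
  ]
}}

```text
time: 2.15
eef_pos: [0.5225, 0.27, 0.1817]
tcp_rot: [0.706, 0.708, 0.003, 0.001]
wrist_force: [0.2, 0.7, -0.1]
width: 0.0424
grasp_force: 0.0
```

```bash
python3 - <<'E'
from h import *
import pickle
c=cam("wrist");s=telemetry.state();print(s["eef_pos"],s["tcp_rot"],s["wrist_force"],s["width"])
pickle.dump(c,open("w1.pkl","wb"))
for p in [(.52,.268,.119),(.52,.268,.081)]:print(proj(c,p))
cv2.imwrite("pics/w1.png",cv2.resize(c["frame"],None,fx=1.5,fy=1.5))
E
```

```text
[0.51844085 0.26914191 0.17311181] [ 0.70614005  0.70806122 -0.00302999 -0.00252333] [-1.24343988  0.42650388 -4.41242711] 0.042856238738337805
[245.40535812 210.85664735]
[245.71816577 192.83359606]
```

View pics/w1.png

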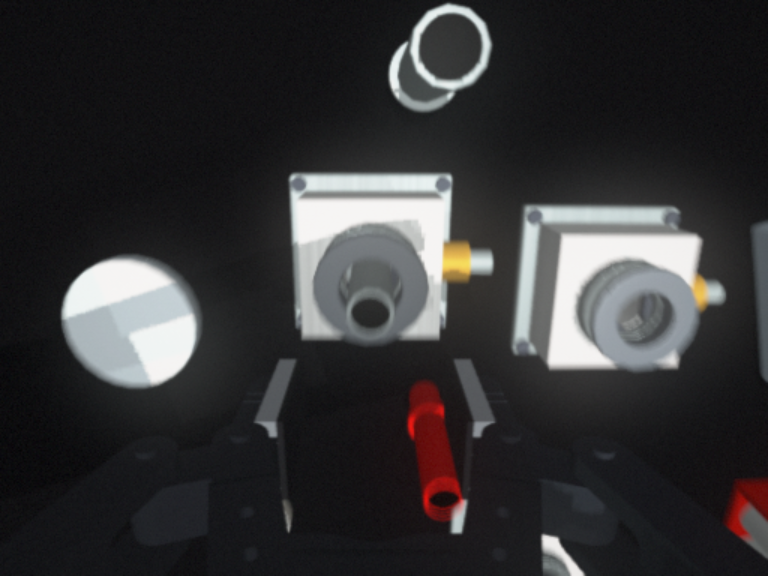

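The wrist view has the tube top at about (246.7,207.3) in original pixels, inside the ring, but the arm was still settling. I'll hold, set the jaw to astride width and look again.

Emit:
{"name": "apply_moves", "arguments": {
  "deltas": [
    {"xyz": [0, 0, 0], "rotation": [0, 0, 0], "jaw": 0.4},
    {"xyz": [0, 0, 0], "rotation": [0, 0, 0], "jaw": 0.4},
    {"xyz": [0, 0, 0], "rotation": [0, 0, 0], "jaw": 0.4},
    {"xyz": [0, 0, 0], "rotation": [0, 0, 0], "jaw": 0.4},
    {"xyz": [0, 0, 0], "rotation": [0, 0, 0], "jaw": 0.4},
    {"xyz": [0, 0, 0], "rotation": [0, 0, 0], "jaw": 0.4},
    {"xyz": [0, 0, 0], "rotation": [0, 0, 0], "jaw": 0.4},
    {"xyz": [0, 0, 0], "rotation": [0, 0, 0], "jaw": 0.4},
    {"xyz": [0, 0, 0], "rotation": [0, 0, 0], "jaw": 0.4},
    {"xyz": [0, 0, 0], "rotation": [0, 0, 0], "jaw": 0.4}
  ]
}}

```text
time: 3.2
eef_pos: [0.5201, 0.2659, 0.1812]
tcp_rot: [0.707, 0.707, -0.0, -0.0]
wrist_force: [-0.6, -0.2, -0.4]
width: 0.0341
grasp_force: 0.0
```

```bash
python3 - <<'E'
from h import *
c=cam("wrist");s=telemetry.state();print(s["eef_pos"],s["tcp_rot"],s["wrist_force"],s["width"])
f=c["frame"][130:250,180:320]
cv2.imwrite("pics/w2.png",cv2.resize(f,None,fx=5,fy=5,interpolation=cv2.INTER_CUBIC))
import pickle;pickle.dump(c,open("w2.pkl","wb"))
for z in(.119,.081):print(proj(c,(.52,.268,z)))
E
```

```text
[0.5201302  0.26589476 0.18121765] [ 7.07092316e-01  7.07121241e-01 -6.44334080e-05 -4.63736936e-05] [-0.11971239 -0.61408825 -0.38271567] 0.033814948886946604
[249.67765747 204.82441479]
[249.64651262 187.41519757]
```

View pics/w2.png

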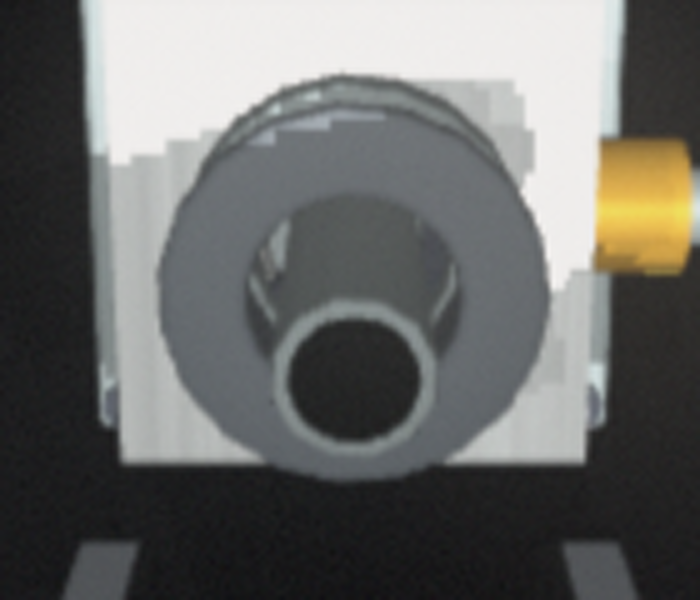

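The settled tube top is at (250.8,205.4) and the ring centre at (250.6,188.2), which puts the axis at about (0.5206,0.2677). I'll centre on it and descend astride the tube.

Emit:
{"name": "apply_moves", "arguments": {
  "deltas": [
    {"xyz": [0.18, 0.05, 0], "rotation": [0, 0, 0], "jaw": 0.4},
    {"xyz": [0.18, 0.05, 1], "rotation": [0, 0, 0], "jaw": 0.4},
    {"xyz": [0.18, 0.05, 2], "rotation": [0, 0, 0], "jaw": 0.4},
    {"xyz": [0.18, 0.05, 3], "rotation": [0, 0, 0], "jaw": 0.4},
    {"xyz": [0.18, 0.05, 4], "rotation": [0, 0, 0], "jaw": 0.4},
    {"xyz": [0.18, 0.05, 5], "rotation": [0, 0, 0], "jaw": 0.4},
    {"xyz": [0.18, 0.05, 6], "rotation": [0, 0, 0], "jaw": 0.4},
    {"xyz": [0.18, 0.05, 7], "rotation": [0, 0, 0], "jaw": 0.4},
    {"xyz": [0.18, 0.05, 7.8], "rotation": [0, 0, 0], "jaw": 0.4},
    {"xyz": [0.18, 0.05, 8.2], "rotation": [0, 0, 0], "jaw": 0.4}
  ]
}}

```text
time: 4.25
eef_pos: [0.5202, 0.2675, 0.0982]
tcp_rot: [0.707, 0.707, -0.001, -0.0]
wrist_force: [-0.1, -0.4, -0.9]
width: 0.0339
grasp_force: 0.0
```

Emit:
{"name": "apply_moves", "arguments": {
  "deltas": [
    {"xyz": [0, 0, 0], "rotation": [0, 0, 0], "jaw": 0.4},
    {"xyz": [0, 0, 0.1], "rotation": [0, 0, 0], "jaw": 0.4},
    {"xyz": [0, 0, 0.2], "rotation": [0, 0, 0], "jaw": 0.4},
    {"xyz": [0, 0, 0.3], "rotation": [0, 0, 0], "jaw": 0.4},
    {"xyz": [0, 0, 0.4], "rotation": [0, 0, 0], "jaw": 0.4},
    {"xyz": [0, 0, 0.5], "rotation": [0, 0, 0], "jaw": 0.4},
    {"xyz": [0, 0, 0.6], "rotation": [0, 0, 0], "jaw": 0.4},
    {"xyz": [0, 0, 0.7], "rotation": [0, 0, 0], "jaw": 0.4},
    {"xyz": [0, 0, 0.7], "rotation": [0, 0, 0], "jaw": 0.4},
    {"xyz": [0, 0, 0.7], "rotation": [0, 0, 0], "jaw": 0.4}
  ]
}}

```text
time: 5.25
eef_pos: [0.5206, 0.2676, 0.0923]
tcp_rot: [0.707, 0.707, -0.0, -0.0]
wrist_force: [1.1, 0.8, -0.5]
width: 0.0341
grasp_force: 0.0
```

Emit:
{"name": "apply_moves", "arguments": {
  "deltas": [
    {"xyz": [0, 0, 0.1], "rotation": [0, 0, 0], "jaw": 0.4},
    {"xyz": [0, 0, 0.2], "rotation": [0, 0, 0], "jaw": 0.4},
    {"xyz": [0, 0, 0.3], "rotation": [0, 0, 0], "jaw": 0.4},
    {"xyz": [0, 0, 0.4], "rotation": [0, 0, 0], "jaw": 0.4},
    {"xyz": [0, 0, 0.5], "rotation": [0, 0, 0], "jaw": 0.4},
    {"xyz": [0, 0, 0.6], "rotation": [0, 0, 0], "jaw": 0.4},
    {"xyz": [0, 0, 0.7], "rotation": [0, 0, 0], "jaw": 0.4},
    {"xyz": [0, 0, 0.7], "rotation": [0, 0, 0], "jaw": 0.4},
    {"xyz": [0, 0, 0.7], "rotation": [0, 0, 0], "jaw": 0.4},
    {"xyz": [0, 0, 0.7], "rotation": [0, 0, 0], "jaw": 0.4}
  ]
}}

```text
time: 6.25
eef_pos: [0.5207, 0.2676, 0.0853]
tcp_rot: [0.707, 0.707, -0.0, -0.0]
wrist_force: [-0.6, -0.3, -0.2]
width: 0.0341
grasp_force: 0.0
```

Emit:
{"name": "apply_moves", "arguments": {
  "deltas": [
    {"xyz": [0, 0, 0.1], "rotation": [0, 0, 0], "jaw": 0.4},
    {"xyz": [0, 0, 0.1], "rotation": [0, 0, 0], "jaw": 0.4},
    {"xyz": [0, 0, 0.2], "rotation": [0, 0, 0], "jaw": 0.4},
    {"xyz": [0, 0, 0.2], "rotation": [0, 0, 0], "jaw": 0.4},
    {"xyz": [0, 0, 0.3], "rotation": [0, 0, 0], "jaw": 0.4},
    {"xyz": [0, 0, 0.3], "rotation": [0, 0, 0], "jaw": 0.4},
    {"xyz": [0, 0, 0.4], "rotation": [0, 0, 0], "jaw": 0.4},
    {"xyz": [0, 0, 0.4], "rotation": [0, 0, 0], "jaw": 0.4},
    {"xyz": [0, 0, 0.4], "rotation": [0, 0, 0], "jaw": 0.4},
    {"xyz": [0, 0, 0.4], "rotation": [0, 0, 0], "jaw": 0.4}
  ]
}}

```text
time: 7.25
eef_pos: [0.5207, 0.2677, 0.082]
tcp_rot: [0.707, 0.707, 0.0, 0.0]
wrist_force: [-2.4, -0.7, 6.1]
width: 0.0343
grasp_force: 3.3
```

Contact was felt at a TCP height of about 0.082. I'll press on in small steps.

Emit:
{"name": "apply_moves", "arguments": {
  "deltas": [
    {"xyz": [0, 0, 0.1], "rotation": [0, 0, 0], "jaw": 0.4},
    {"xyz": [0, 0, 0.1], "rotation": [0, 0, 0], "jaw": 0.4},
    {"xyz": [0, 0, 0.2], "rotation": [0, 0, 0], "jaw": 0.4},
    {"xyz": [0, 0, 0.2], "rotation": [0, 0, 0], "jaw": 0.4},
    {"xyz": [0, 0, 0.3], "rotation": [0, 0, 0], "jaw": 0.4},
    {"xyz": [0, 0, 0.3], "rotation": [0, 0, 0], "jaw": 0.4},
    {"xyz": [0, 0, 0.4], "rotation": [0, 0, 0], "jaw": 0.4},
    {"xyz": [0, 0, 0.4], "rotation": [0, 0, 0], "jaw": 0.4},
    {"xyz": [0, 0, 0.4], "rotation": [0, 0, 0], "jaw": 0.4},
    {"xyz": [0, 0, 0.4], "rotation": [0, 0, 0], "jaw": 0.4}
  ]
}}

```text
time: 8.25
eef_pos: [0.5207, 0.2677, 0.0784]
tcp_rot: [0.707, 0.707, 0.0, 0.0]
wrist_force: [-2.3, -0.8, 8.9]
width: 0.0341
grasp_force: 4.5
```

Emit:
{"name": "apply_moves", "arguments": {
  "deltas": [
    {"xyz": [0, 0, 0], "rotation": [0, 0, 0], "jaw": 0.4},
    {"xyz": [0, 0, 0.1], "rotation": [0, 0, 0], "jaw": 0.4},
    {"xyz": [0, 0, 0.1], "rotation": [0, 0, 0], "jaw": 0.4},
    {"xyz": [0, 0, 0.2], "rotation": [0, 0, 0], "jaw": 0.4},
    {"xyz": [0, 0, 0.2], "rotation": [0, 0, 0], "jaw": 0.4},
    {"xyz": [0, 0, 0.3], "rotation": [0, 0, 0], "jaw": 0.4},
    {"xyz": [0, 0, 0.3], "rotation": [0, 0, 0], "jaw": 0.4},
    {"xyz": [0, 0, 0.3], "rotation": [0, 0, 0], "jaw": 0.4},
    {"xyz": [0, 0, 0.3], "rotation": [0, 0, 0], "jaw": 0.4},
    {"xyz": [0, 0, 0.3], "rotation": [0, 0, 0], "jaw": 0.4}
  ]
}}

```text
time: 9.25
eef_pos: [0.5208, 0.2677, 0.0762]
tcp_rot: [0.707, 0.707, 0.0, 0.0]
wrist_force: [-4.8, -1.8, 14.2]
width: 0.0341
grasp_force: 7.2
```

The force of 14 N is above the 11 N spring maximum, so the ring is at its stop. I'll ease back 1 mm and grip.

Emit:
{"name": "apply_moves", "arguments": {
  "deltas": [
    {"xyz": [0, 0, -0.05], "rotation": [0, 0, 0], "jaw": 0.38},
    {"xyz": [0, 0, -0.1], "rotation": [0, 0, 0], "jaw": 0.35},
    {"xyz": [0, 0, -0.1], "rotation": [0, 0, 0], "jaw": 0.32},
    {"xyz": [0, 0, -0.1], "rotation": [0, 0, 0], "jaw": 0.29},
    {"xyz": [0, 0, -0.1], "rotation": [0, 0, 0], "jaw": 0.26},
    {"xyz": [0, 0, -0.1], "rotation": [0, 0, 0], "jaw": 0.22},
    {"xyz": [0, 0, -0.1], "rotation": [0, 0, 0], "jaw": 0.18},
    {"xyz": [0, 0, -0.1], "rotation": [0, 0, 0], "jaw": 0.15},
    {"xyz": [0, 0, -0.1], "rotation": [0, 0, 0], "jaw": 0.15},
    {"xyz": [0, 0, -0.1], "rotation": [0, 0, 0], "jaw": 0.15}
  ],
  "newtons": 40
}}

```text
time: 10.25
eef_pos: [0.5218, 0.268, 0.0772]
tcp_rot: [0.707, 0.707, 0.001, 0.001]
wrist_force: [-2.0, -0.4, 11.6]
width: 0.0211
grasp_force: 40.4
```

Gripped at 21 mm with 40 N and the ring still down. Drawing up.

Emit:
{"name": "apply_moves", "arguments": {
  "deltas": [
    {"xyz": [0, 0, -0.5], "rotation": [0, 0, 0], "jaw": 0.15},
    {"xyz": [0, 0, -1], "rotation": [0, 0, 0], "jaw": 0.15},
    {"xyz": [0, 0, -2], "rotation": [0, 0, 0], "jaw": 0.15},
    {"xyz": [0, 0, -3], "rotation": [0, 0, 0], "jaw": 0.15},
    {"xyz": [0, 0, -4.5], "rotation": [0, 0, 0], "jaw": 0.15},
    {"xyz": [0, 0, -6], "rotation": [0, 0, 0], "jaw": 0.15},
    {"xyz": [0, 0, -8], "rotation": [0, 0, 0], "jaw": 0.15},
    {"xyz": [0, 0, -10], "rotation": [0, 0, 0], "jaw": 0.15},
    {"xyz": [0, 0, -12], "rotation": [0, 0, 0], "jaw": 0.15},
    {"xyz": [0, 0, -12], "rotation": [0, 0, 0], "jaw": 0.15}
  ]
}}

```text
time: 11.25
eef_pos: [0.5221, 0.268, 0.1989]
tcp_rot: [0.707, 0.707, 0.002, 0.001]
wrist_force: [0.5, 0.9, -1.3]
width: 0.0213
grasp_force: 40.0
```

```bash
python3 - <<'E'
from h import *
s=telemetry.state();print(s["eef_pos"],s["tcp_rot"],s["wrist_force"],s["width"],s["grasp_force"])
a=cam("scene");b=cam("side")
m=np.hstack([cv2.resize(x,None,fx=2.5,fy=2.5,interpolation=cv2.INTER_CUBIC) for x in(a["frame"][90:290,230:390],b["frame"][90:290,120:280])])
cv2.imwrite("pics/lift.png",m[:,:800])
cv2.imwrite("pics/bk.png",np.hstack([cv2.resize(x,None,fx=6,fy=6,interpolation=cv2.INTER_CUBIC) for x in(a["frame"][115:170,260:320],b["frame"][180:235,315:375])]))
E
```

```text
[0.52210407 0.26801004 0.19887266] [0.70706389 0.70714414 0.00239251 0.00144523] [ 0.47650338  0.8849643  -1.31853744] 0.02134071989837393 40.00051975250244
```

View pics/lift.png

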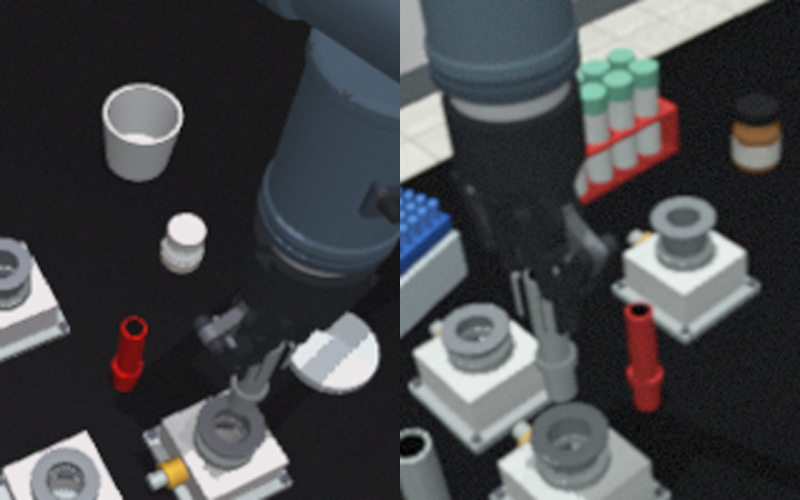

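View pics/bk.png

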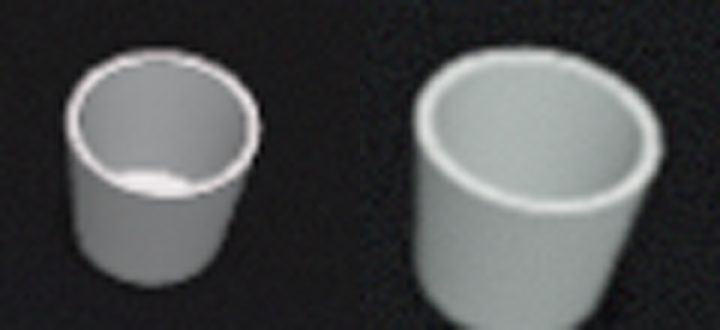

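The lift picture shows the port empty and the tube hanging from the fingers. The beaker rim centre is at about (287.2,135.6) in scene and (344.7,201.6) in side, about (0.413,-0.077). Moving over the beaker.

Emit:
{"name": "apply_moves", "arguments": {
  "deltas": [
    {"xyz": [-2.5, -0.8, -1], "rotation": [0, 0, 0], "jaw": 0.15},
    {"xyz": [-6.5, -2, -2], "rotation": [0, 0, 0], "jaw": 0.15},
    {"xyz": [-10.5, -3.3, -2], "rotation": [0, 0, 0], "jaw": 0.15},
    {"xyz": [-15, -4.7, -2], "rotation": [0, 0, 0], "jaw": 0.15},
    {"xyz": [-19.5, -6.1, -2], "rotation": [0, 0, 0], "jaw": 0.15},
    {"xyz": [-24, -7.5, -2], "rotation": [0, 0, 0], "jaw": 0.15},
    {"xyz": [-28, -8.8, -2], "rotation": [0, 0, 0], "jaw": 0.15},
    {"xyz": [-31.5, -9.9, -2], "rotation": [0, 0, 0], "jaw": 0.15},
    {"xyz": [-33.7, -10.6, -2], "rotation": [0, 0, 0], "jaw": 0.15},
    {"xyz": [-34.5, -10.8, -2], "rotation": [0, 0, 0], "jaw": 0.15}
  ]
}}

```text
time: 12.35
eef_pos: [0.4111, -0.0789, 0.2141]
tcp_rot: [0.708, 0.706, -0.001, -0.001]
wrist_force: [-0.5, 0.2, -1.7]
width: 0.0207
grasp_force: 39.9
```

Emit:
{"name": "apply_moves", "arguments": {
  "deltas": [
    {"xyz": [0, 0, 0], "rotation": [0, 0, 0], "jaw": 0.15},
    {"xyz": [0, 0, 0], "rotation": [0, 0, 0], "jaw": 0.15},
    {"xyz": [0, 0, 0.5], "rotation": [0, 0, 0], "jaw": 0.15},
    {"xyz": [0, 0, 1], "rotation": [0, 0, 0], "jaw": 0.15},
    {"xyz": [0, 0, 2], "rotation": [0, 0, 0], "jaw": 0.15},
    {"xyz": [0, 0, 3], "rotation": [0, 0, 0], "jaw": 0.15},
    {"xyz": [0, 0, 4], "rotation": [0, 0, 0], "jaw": 0.15},
    {"xyz": [0, 0, 5], "rotation": [0, 0, 0], "jaw": 0.15},
    {"xyz": [0, 0, 5.5], "rotation": [0, 0, 0], "jaw": 0.15},
    {"xyz": [0, 0, 5.5], "rotation": [0, 0, 0], "jaw": 0.15}
  ]
}}

```text
time: 13.35
eef_pos: [0.4121, -0.0772, 0.1594]
tcp_rot: [0.707, 0.707, -0.0, -0.001]
wrist_force: [-0.4, 0.1, -1.7]
width: 0.0211
grasp_force: 39.9
```

```bash
python3 - <<'E'
from h import *
s=telemetry.state();print(s["eef_pos"],s["wrist_force"],s["width"],s["grasp_force"])
a=cam("scene");b=cam("side")
m=np.hstack([cv2.resize(x,None,fx=4,fy=4,interpolation=cv2.INTER_CUBIC) for x in(a["frame"][75:195,240:340],b["frame"][130:250,290:390])])
cv2.imwrite("pics/over.png",m)
E
```

```text
[ 0.41209066 -0.07715587  0.15935844] [-0.4132027   0.08835841 -1.68700645] 0.021095115459238627 39.946861267089844
```

View pics/over.png

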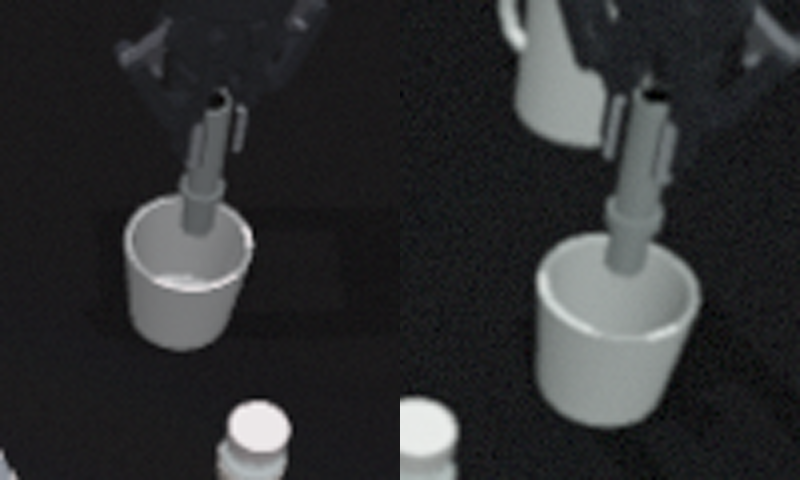

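The tube hangs upright with its foot centred just above the beaker rim, at about (200,232) in the left half of the crop. Lowering it, with the last part slow.

Emit:
{"name": "apply_moves", "arguments": {
  "deltas": [
    {"xyz": [0, 0.05, 1], "rotation": [0, 0, 0], "jaw": 0.15},
    {"xyz": [0, 0.05, 2], "rotation": [0, 0, 0], "jaw": 0.15},
    {"xyz": [0, 0.05, 3], "rotation": [0, 0, 0], "jaw": 0.15},
    {"xyz": [0, 0.05, 4], "rotation": [0, 0, 0], "jaw": 0.15},
    {"xyz": [0, 0.05, 5], "rotation": [0, 0, 0], "jaw": 0.15},
    {"xyz": [0, 0.05, 6], "rotation": [0, 0, 0], "jaw": 0.15},
    {"xyz": [0, 0.05, 7], "rotation": [0, 0, 0], "jaw": 0.15},
    {"xyz": [0, 0.05, 7.7], "rotation": [0, 0, 0], "jaw": 0.15},
    {"xyz": [0, 0.05, 8.2], "rotation": [0, 0, 0], "jaw": 0.15},
    {"xyz": [0, 0.05, 8.2], "rotation": [0, 0, 0], "jaw": 0.15}
  ]
}}

```text
time: 14.45
eef_pos: [0.4128, -0.0772, 0.0777]
tcp_rot: [0.707, 0.707, -0.0, -0.001]
wrist_force: [-0.3, -0.4, -1.4]
width: 0.0211
grasp_force: 39.9
```

Emit:
{"name": "apply_moves", "arguments": {
  "deltas": [
    {"xyz": [0, 0, 0.05], "rotation": [0, 0, 0], "jaw": 0.15},
    {"xyz": [0, 0, 0.1], "rotation": [0, 0, 0], "jaw": 0.15},
    {"xyz": [0, 0, 0.15], "rotation": [0, 0, 0], "jaw": 0.15},
    {"xyz": [0, 0, 0.2], "rotation": [0, 0, 0], "jaw": 0.15},
    {"xyz": [0, 0, 0.25], "rotation": [0, 0, 0], "jaw": 0.15},
    {"xyz": [0, 0, 0.3], "rotation": [0, 0, 0], "jaw": 0.15},
    {"xyz": [0, 0, 0.35], "rotation": [0, 0, 0], "jaw": 0.15},
    {"xyz": [0, 0, 0.4], "rotation": [0, 0, 0], "jaw": 0.15},
    {"xyz": [0, 0, 0.4], "rotation": [0, 0, 0], "jaw": 0.15},
    {"xyz": [0, 0, 0.4], "rotation": [0, 0, 0], "jaw": 0.15}
  ]
}}

```text
time: 15.45
eef_pos: [0.4131, -0.0773, 0.0743]
tcp_rot: [0.707, 0.707, -0.0, -0.0]
wrist_force: [0.1, 1.2, -1.5]
width: 0.0207
grasp_force: 39.9
```

Emit:
{"name": "apply_moves", "arguments": {
  "deltas": [
    {"xyz": [0, 0, 0.05], "rotation": [0, 0, 0], "jaw": 0.15},
    {"xyz": [0, 0, 0.1], "rotation": [0, 0, 0], "jaw": 0.15},
    {"xyz": [0, 0, 0.15], "rotation": [0, 0, 0], "jaw": 0.15},
    {"xyz": [0, 0, 0.2], "rotation": [0, 0, 0], "jaw": 0.15},
    {"xyz": [0, 0, 0.2], "rotation": [0, 0, 0], "jaw": 0.15},
    {"xyz": [0, 0, 0.25], "rotation": [0, 0, 0], "jaw": 0.15},
    {"xyz": [0, 0, 0.25], "rotation": [0, 0, 0], "jaw": 0.15},
    {"xyz": [0, 0, 0.25], "rotation": [0, 0, 0], "jaw": 0.15},
    {"xyz": [0, 0, 0.25], "rotation": [0, 0, 0], "jaw": 0.15},
    {"xyz": [0, 0, 0.25], "rotation": [0, 0, 0], "jaw": 0.15}
  ]
}}

```text
time: 16.45
eef_pos: [0.4132, -0.0774, 0.0721]
tcp_rot: [0.707, 0.707, 0.0, 0.0]
wrist_force: [-1.5, 1.3, 5.3]
width: 0.0209
grasp_force: 40.7
```

The foot is on the floor at 5 N. Opening gently, then straight up.

Emit:
{"name": "apply_moves", "arguments": {
  "deltas": [
    {"xyz": [0, 0, -0.05], "rotation": [0, 0, 0], "jaw": 0.23},
    {"xyz": [0, 0, -0.05], "rotation": [0, 0, 0], "jaw": 0.25},
    {"xyz": [0, 0, -0.05], "rotation": [0, 0, 0], "jaw": 0.27},
    {"xyz": [0, 0, -0.05], "rotation": [0, 0, 0], "jaw": 0.29},
    {"xyz": [0, 0, -0.05], "rotation": [0, 0, 0], "jaw": 0.31},
    {"xyz": [0, 0, -0.05], "rotation": [0, 0, 0], "jaw": 0.34},
    {"xyz": [0, 0, -0.05], "rotation": [0, 0, 0], "jaw": 0.37},
    {"xyz": [0, 0, -0.05], "rotation": [0, 0, 0], "jaw": 0.4},
    {"xyz": [0, 0, -0.05], "rotation": [0, 0, 0], "jaw": 0.4},
    {"xyz": [0, 0, -0.05], "rotation": [0, 0, 0], "jaw": 0.4}
  ]
}}

```text
time: 17.45
eef_pos: [0.4132, -0.0774, 0.0723]
tcp_rot: [0.707, 0.707, -0.0, 0.0]
wrist_force: [0.6, 0.2, -0.2]
width: 0.0347
grasp_force: 0.0
```

Emit:
{"name": "apply_moves", "arguments": {
  "deltas": [
    {"xyz": [0, 0, -0.5], "rotation": [0, 0, 0], "jaw": 0.4},
    {"xyz": [0, 0, -1], "rotation": [0, 0, 0], "jaw": 0.4},
    {"xyz": [0, 0, -2], "rotation": [0, 0, 0], "jaw": 0.4},
    {"xyz": [0, 0, -3], "rotation": [0, 0, 0], "jaw": 0.4},
    {"xyz": [0, 0, -4], "rotation": [0, 0, 0], "jaw": 0.4},
    {"xyz": [0, 0, -6], "rotation": [0, 0, 0], "jaw": 0.4},
    {"xyz": [0, 0, -8], "rotation": [0, 0, 0], "jaw": 0.4},
    {"xyz": [0, 0, -11], "rotation": [0, 0, 0], "jaw": 0.4},
    {"xyz": [0, 0, -14], "rotation": [0, 0, 0], "jaw": 0.4},
    {"xyz": [0, 0, -14], "rotation": [0, 0, 0], "jaw": 0.4}
  ]
}}

```text
time: 18.45
eef_pos: [0.4155, -0.0784, 0.217]
tcp_rot: [0.707, 0.707, 0.001, 0.004]
wrist_force: [1.2, 0.1, -0.4]
width: 0.0343
grasp_force: 0.0
```

```bash
python3 - <<'E'
from h import *
s=telemetry.state();print(s["time"],s["eef_pos"],s["wrist_force"],s["width"],s["grasp_force"])
a=cam("scene");b=cam("side")
m=np.hstack([cv2.resize(x,None,fx=4,fy=4,interpolation=cv2.INTER_CUBIC) for x in(a["frame"][75:195,240:340],b["frame"][130:250,290:390])])
cv2.imwrite("pics/end.png",m)
E
```

```text
18.45 [ 0.41552805 -0.07842952  0.21700477] [ 1.15464384  0.1468034  -0.35481902] 0.03432387869892726 0.0
```

View pics/end.png

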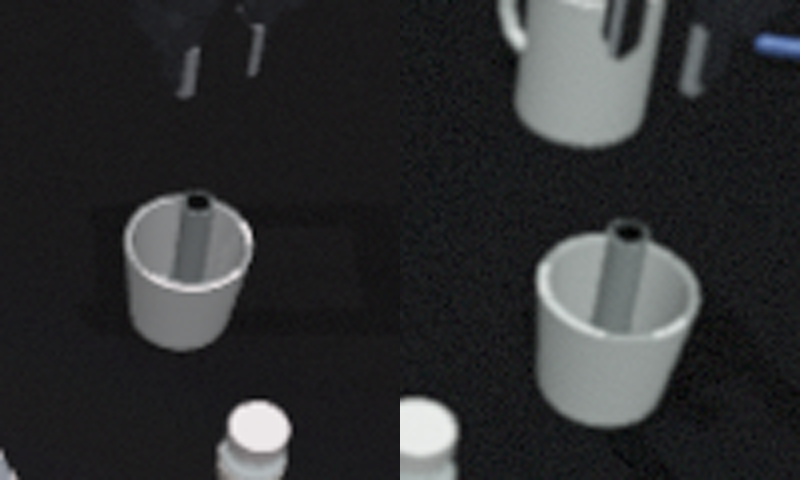

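The tube stands upright in the beaker, which has not moved. The fingers are clear above it.

```bash
python3 -c "
from h import *
print(sign_off())"
```

```text
the job is handed in; nothing more can be done
None
```

I pressed the ring home, drew the tube out of the port, stood it foot down in the unmoved beaker, released it and handed the job in at about 18.5 s of the 64 s limit; no verdict came back.

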